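Fit the sampling head and start the sampler

ROBOT

A 6-joint arm with a two-finger parallel gripper is mounted at the origin on the work surface. World frame = base frame: x ahead of the robot, y to its left, z up, the work surface at z = 0. Lengths are in m, angles in rad, forces in N, time in s.
With the tool pointing down it reaches from about 0.25 to 0.85 m from the base axis. Payload 12.5 kg.
Tool frame: the origin (TCP) lies midway between the tips of the shut fingers; the grasp point (between the pads) lies 19 mm behind it; x points along the fingers, z is the direction in which the jaws open and shut, and the axes are right-handed (so a half turn about x gives the same grasp; the last joint's range is limited). The gripper opens to 93 mm and grips with 3 to 60 N. Pads are 15 mm wide; open, the fingers measure 128 mm over their backs; the gripper's body (75 mm by 188 mm) begins 65 mm behind the grasp point.
Start: joints at [-1.425, 0.351, 1.652, -0, 1.139, -0.085], TCP at [0.126, -0.535, 0.219] pointing down, gripper open.
Joint ranges: [-2.75, 2.75], [-0.79, 2.1], [0.01, 2.65], [-1.57, 4.71], [0.07, 3.14], [-2.87, 2.87]. Speed limits (rad/s): [2.22, 2.22, 2.79, 3.14, 3.14, 3.14].

INTERFACE

Orientations are given as a unit quaternion [w, x, y, z].
In Python, from cell import ctrl gives the robot as it stands.
- The arm moves only by the shell command python3 -m pendant 'ROWS' [FORCE]. ROWS is a JSON object of lists of equal length, an entry for each row: "gripper": the closure, from 0 (fully open) to 1 (shut); "xyz": the shift along the tool's x, y, z in mm, a list of three; "twist": the turn, a rotation vector about the tool's x, y, z in degrees, a list of three. A call has 1 to 12 rows; each row shifts and turns the commanded pose from where the row before left it, along the tool's axes as they then stand; what a row does not reach is not made up. A row lasts 1/10 s, in which the tool goes at most 50 mm and 8.59 degrees, less where a joint would pass 70% of its speed; a pose out of reach is approached as far as the arm can. A call is refused whole if a number of a shift passes 50 or a number of a turn 8.59, either way. A call with a gripper value outside its range is refused whole. The fingers move at their own pace and stop on an object; FORCE is the grip in N (left out, the last holds). Time passes only in rows, so rows that do not move let the fingers close. It gives the time, the measured TCP pose, the force and the opening at its end, in the units of the state.
- ctrl.sense(): the state, without advancing time (a new reading comes with each control period).
- ctrl.capture(name): name is "side" or "top"; returns a dict with "pixels" (480x640x3 uint8, red, green, blue), "depth" (480x640 float32, m along the optical axis (not along the pixel's ray), 0 where there is no reading), "vertical_fov" (degrees; the focal length in pixels is half the picture's height over the tangent of half this angle, whatever the lens; pixels are square), "cx", "cy" (the principal point, pixels), "R" (3x3) and "t" (3): a world point X has camera coordinates R X + t. Camera axes: x right, y down, z forward; pixel columns grow to the right and rows downward; lengths in m; the calibration is good to about 2 mm. A picture is of the moment at which its call begins.
- ctrl.close_job(): hands the job in, once; it reports no verdict.
The state is a dict: "t": time; "joint_pos": joint angles; "qd": joint speeds; "joint_efforts": joint torques, N m; "position": TCP position; "ee_rot": TCP orientation; "contact_force": force on the tool from outside, world axes, zero at the start; "torque": the same for the moment, N m; "gripper_width": finger opening in m.
Only numpy, scipy, OpenCV 4.12 (cv2) and the standard library are available. Lean on these libraries where they do the work, as an engineer would, in place of code of your own. Each camera call takes 0.05 s, during which the arm holds its last target. There are 200 camera calls.

TASK

Set up the air sampler: push the tall sampling head, open end first, onto the leaning intake port until it sits fully home against the port's shoulder. Then, with the head in place, throw the pump lever all the way over to on (towards the case's lid). Leave the short head and the other things on the table where they are.

Things in the scene. Friction and masses are not known exactly. Their poses are not given: they have to be found in the camera images.
- tall_head: Tall sampling head: rigid grey plastic, 125 mm tall, 0.14 to 0.26 kg, standing loose on the table, open end down. Lower 75 mm: sleeve, 50 mm outside, 5 mm wall, bore 40 mm wide, 75 mm deep, open below. Then a cone (75 to 83 mm) and a solid round neck, 36 mm diameter, up to the top: grip there. Origin: centre of the open lower end; z along its axis to the closed top.
- port: Leaning aluminium intake port fixed on the sampler: spigot of 37 mm diameter, 50 mm long (last 10 mm tapered to 26 mm), on a flat round shoulder of 62 mm diameter. It leans 30 degrees from vertical to the case's front (-x). Origin: on its axis in the shoulder's plane, where the head's open end rests when fully home; z along the spigot, outwards.
- sampler: Air sampler in an orange hard case, 236 x 326 mm, 100 mm tall at its white panel, fixed, its lid laid back at the +x side (to 340 mm from the origin, up to 165 mm high). Origin: centre of its underside; x from its front edge to its lid, z up. On the panel: port shoulder centre at (-30, 70, 135) mm, pump lever pivot at x -55, y -85 mm.
- pump (a joint): Angle of the pump lever (steel bar with a black ball knob, on a grey block): 0 = off, leaning to the case's front (-x), 1.0 = on, leaning as far to the lid side (+x), 0.5 = upright. Starts near 0, stays where it is left, turns with light pushing (a few N).
- pump_tip (a point): Centre of the 26 mm ball knob at the upper end of the pump lever (a 10 mm bar, 75 mm from its pivot, which lies 122 mm above the case's underside). Between off and on it travels about 70 mm along the case's x.
- short_head: The short sampling head: grey, same 50 mm outside diameter and same 36 mm neck as the tall head but only 85 mm tall, its bore (26 mm) too small for the port. Stands upright, loose. Origin: centre of its underside. To be left alone.
- handset: White hand-held meter with a blue screen, 140 x 75 x 36 mm, lying loose on the table. Origin: centre of its underside, x along its length. To be left alone.
- jar: Clear screw-lid jar, 64 mm diameter, 85 mm tall, loose. Origin: centre of its underside. To be left alone.
- mug: White mug, 80 mm diameter, 92 mm tall, loose, handle at its +y. Origin: centre of its underside. To be left alone.
- screwdriver: Screwdriver lying loose on the table. Origin on its underside, x along its length, blade to +x. To be left alone.
- coupling: Plain aluminium ring, 60 mm outside, 42 mm inside, 25 mm tall, loose. Origin: centre of its underside. To be left alone.
- spray: Spray can, 56 mm diameter, 190 mm tall, standing loose. Origin: centre of its underside. To be left alone.
Things that resemble listed ones, but are neither listed nor needed, are in the scene too. What is shaped like the tall_head but orange is not meant.

How it is judged:
By the outcome, as a careful person would: the job done as asked, in the order asked, and still so for the second after the job is handed in, with the robot touching nothing.
It also fails if it takes over 61 s, if anything falls off the work surface, if the arm or the gripper's body presses on something with over 40 N, if the wrist force passes 120 N, or if a joint passes its speed limit or range.

## Working session

There is one attempt and no reset: what is moved stays moved. The work goes in short steps, Python scripts to look and compute and a shell command to move; the robot and the scene stay as the last step left them, time stands still between calls to the robot, and variables do not carry over. Pictures are saved under pics/ and viewed, about 8 in all and at most 12, crops included, and the job is handed in when it is done.

```bash
mkdir -p pics; cat > h.py <<'E'
import numpy as np, cv2
from cell import ctrl
from scipy.spatial.transform import Rotation as Ro
def cap(n):
    c=ctrl.capture(n); c['f']=240/np.tan(np.radians(c['vertical_fov'])/2); c['R']=np.array(c['R']); c['t']=np.array(c['t']); return c
def save(c,name): cv2.imwrite('pics/'+name,c['pixels'][:,:,::-1])
def cloud(c):
    v,u=np.mgrid[:480,:640]; d=c['depth']
    P=np.stack([(u-c['cx'])/c['f']*d,(v-c['cy'])/c['f']*d,d],-1)
    return (P-c['t'])@c['R']
def ray(c,u,v,z):
    d=np.array([(u-c['cx'])/c['f'],(v-c['cy'])/c['f'],1])@c['R']; o=-c['t']@c['R']
    return o+d*(z-o[2])/d[2]
def pix(c,X):
    p=c['R']@np.array(X)+c['t']; return p[:2]/p[2]*c['f']+[c['cx'],c['cy']]
E
python3 - <<'E'
from h import *
s=ctrl.sense(); print(s)
a=cap('top');b=cap('side')
cv2.imwrite('pics/a.png',a['pixels'][:,:,::-1]);cv2.imwrite('pics/b.png',b['pixels'][:,:,::-1])
for c in(a,b): print(c['vertical_fov'],c['cx'],c['cy'],-c['t']@c['R'],c['R'].round(2).tolist(), (c['depth']>0).mean())
E
```

```text
{'t': 0.0, 'joint_pos': array([-1.42459711e+00,  3.51242224e-01,  1.65242590e+00, -2.23181838e-05,
        1.13910998e+00, -8.46140241e-02]), 'qd': array([-0.0005595 ,  0.00115997, -0.0018681 ,  0.00089026, -0.00101329,
        0.00016717]), 'joint_efforts': array([ 7.17640924e-04, -4.97327220e+01, -2.85251033e+01,  6.99056033e-02,
        2.57858844e-02, -1.11795769e-04]), 'position': array([ 0.12578385, -0.53506426,  0.21809747]), 'ee_rot': array([ 0.55394103,  0.43937792,  0.55456154, -0.43881417]), 'contact_force': array([-0.52874261, -0.31674543,  0.87171445]), 'torque': array([-0.05058322, -0.0018286 , -0.0180527 ]), 'gripper_width': 0.09314355485114997}
47.6372710332744 317.0034599503232 243.0167254607381 [ 0.22719136 -0.00440195  1.59897256] [[-0.07, -1.0, -0.01], [-0.97, 0.07, -0.23], [0.23, -0.01, -0.97]] 0.996181640625
51.78622159693857 329.64910655997073 237.61471380521422 [0.45834427 0.92280901 0.76238703] [[-0.99, -0.11, 0.02], [-0.08, 0.57, -0.82], [0.08, -0.81, -0.58]] 0.9960481770833334
```

View pics/a.png

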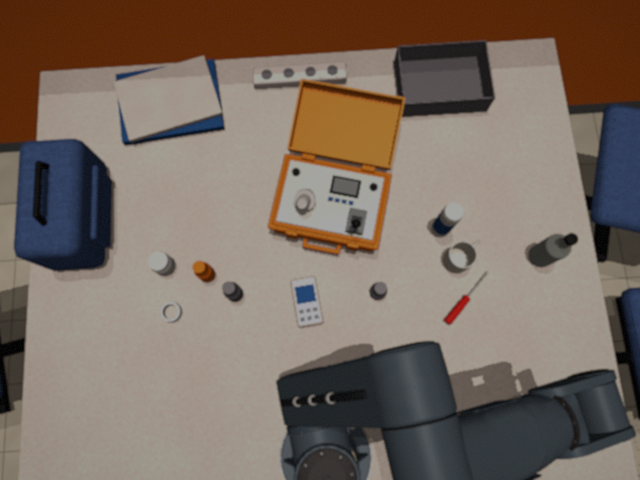

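View pics/b.png

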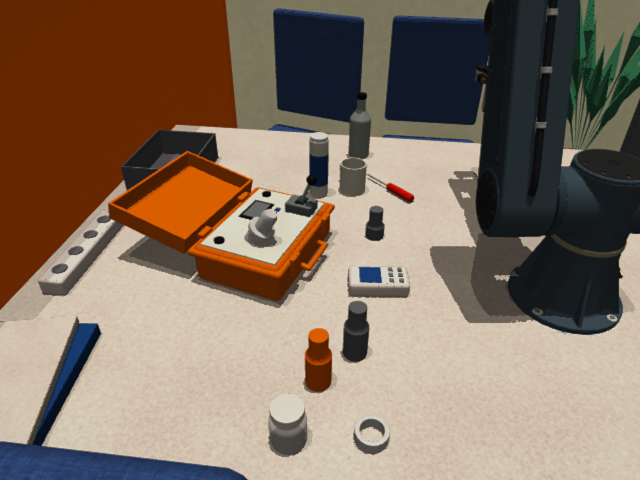

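Top view: tall grey head at (232,291), side (356,330). Lookalikes: the orange head at top (204,271), side (318,360), and the short grey head at top (378,290), side (375,222). The case is at (330,200), the port at (304,202) and the lever at (356,222). Next I measure them and check the choice in a close crop.

```bash
python3 - <<'E'
from h import *
a=cap('top');b=cap('side')
A=cloud(a);B=cloud(b)
for nm,uv in(('tall',(232,291)),('orange',(204,271)),('short',(378,290))):
    g=ray(a,*uv,0.09)[:2]
    for n,C in(('top',A),('side',B)):
        m=(np.hypot(C[...,0]-g[0],C[...,1]-g[1])<.05)&(C[...,2]>.015)&(C[...,2]<.2)
        Q=C[m]; zt=np.percentile(Q[:,2],98)
        T=Q[Q[:,2]>zt-.006]
        print(nm,n,'top z %.3f'%zt,'ctr',T[:,:2].mean(0).round(4),'ext',np.ptp(T,axis=0).round(3),len(T))
        N=Q[(Q[:,2]>zt-.035)&(Q[:,2]<zt-.005)]
        r=.018
        from scipy.optimize import least_squares
        o=least_squares(lambda p:np.hypot(N[:,0]-p[0],N[:,1]-p[1])-r,T[:,:2].mean(0)-0.0,loss='soft_l1',f_scale=.002); print('  neckfit',o.x.round(4),len(N), np.abs(o.fun).mean().round(4))
# case from orange mask + panel
hsv=cv2.cvtColor(a['pixels'],cv2.COLOR_RGB2HSV)
P=A
# panel: white, z about .1
m=(P[...,2]>.09)&(P[...,2]<.112)&(np.abs(P[...,0]-.55)<.2)&(np.abs(P[...,1])<.25)
m=m.astype(np.uint8); n,l,st,_=cv2.connectedComponentsWithStats(m); k=1+st[1:,4].argmax()
ys,xs=np.nonzero(l==k); Q=P[ys,xs]
(c,wh,ang)=cv2.minAreaRect((Q[:,:2]*1000).astype(np.float32)); print('rect',c,wh,ang,len(Q),Q[:,2].mean())
cv2.imwrite('pics/c.png',np.vstack([np.hstack([cv2.resize(b['pixels'][290:400,290:400],(400,400)),cv2.resize(b['pixels'][150:290,190:330],(400,400))])])[:,:,::-1])
E
```

```text
tall top top z 0.130 ctr [0.4697 0.2309] ext [0.033 0.031 0.008] 88
  neckfit [0.4708 0.2317] 88 0.0039
tall side top z 0.126 ctr [0.471  0.2387] ext [0.034 0.04  0.007] 221
  neckfit [0.4709 0.235 ] 212 0.0007
orange top top z 0.131 ctr [0.5345 0.3119] ext [0.034 0.033 0.01 ] 67
  neckfit [0.5342 0.313 ] 121 0.0046
orange side top z 0.126 ctr [0.5342 0.3185] ext [0.035 0.037 0.008] 265
  neckfit [0.5347 0.3159] 247 0.0007
short top top z 0.091 ctr [ 0.4446 -0.1882] ext [0.034 0.034 0.007] 63
  neckfit [ 0.4443 -0.1889] 97 0.0051
short side top z 0.086 ctr [ 0.4472 -0.1809] ext [0.032 0.035 0.007] 90
  neckfit [ 0.447  -0.1851] 135 0.0013
rect (688.8756103515625, -61.05242919921875) (322.8605651855469, 207.69482421875) 74.69918060302734 4680 0.09920806175620302
```

View pics/c.png

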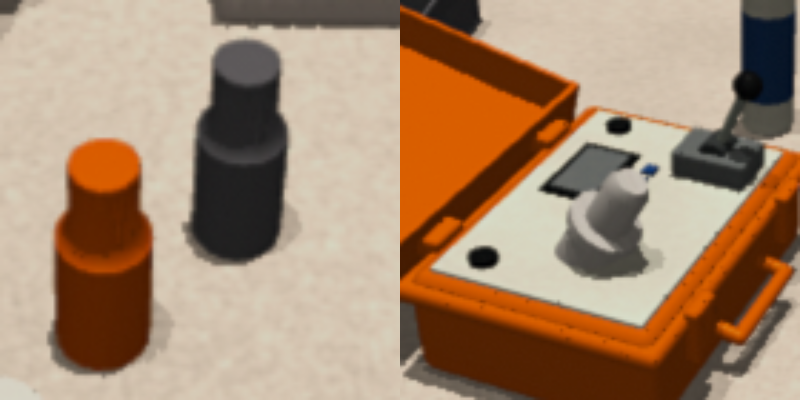

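The crop shows the chosen head is grey and tall (left picture, 240,150), with the orange lookalike beside it. Both views put its top at z≈0.126. Next I measure the case yaw, port axis and knob.

```bash
python3 - <<'E'
from h import *
from scipy.optimize import least_squares
a=cap('top');b=cap('side')
A=cloud(a);B=cloud(b)
hs=cv2.cvtColor(a['pixels'],cv2.COLOR_RGB2HSV).astype(int)
# panel: non-orange low saturation within the case at z~.1
O=(hs[...,0]<22)&(hs[...,1]>150)
m=((hs[...,1]<90)&(A[...,2]>.085)&(A[...,2]<.115)&(np.abs(A[...,0]-.65)<.15)&(np.abs(A[...,1]+.03)<.25))
m=cv2.morphologyEx(m.astype(np.uint8),cv2.MORPH_CLOSE,np.ones((5,5)))
n,l,st,_=cv2.connectedComponentsWithStats(m);k=1+st[1:,4].argmax()
ys,xs=np.nonzero(l==k); Q=np.array([ray(a,u,v,.1)[:2] for u,v in zip(xs,ys)])*1000
r=cv2.minAreaRect(Q.astype(np.float32)); print('panel',r,len(Q))
# orange of body: z in .02-.13 -> outer
for n_,C,c in(('top',A,a),):
    mm=O&(C[...,2]>.085)&(C[...,2]<.12)&(C[...,0]<.66)
    q=C[mm]; print('rim',n_,len(q))
# yaw: longer side is y
w,h=r[1]; ang=r[2]
R=cv2.boxPoints(r); e=max(((R[i]-R[i-1]) for i in range(4)),key=np.linalg.norm)
e=e*np.sign(e[1]); yaw=np.arctan2(-e[0],e[1]); print('yaw',np.degrees(yaw))
np.savez('s.npz',c=r[0],yaw=yaw)
c0=np.array(r[0])/1000; Z=np.array([[np.cos(yaw),-np.sin(yaw)],[np.sin(yaw),np.cos(yaw)]])
pp=c0+Z@[-.03,.07]; print('port from panel',pp,'lever piv',c0+Z@[-.055,-.085])
t=np.radians(30); ax=np.r_[-np.sin(t)*np.cos(yaw),-np.sin(t)*np.sin(yaw),np.cos(t)]
for n_,C in(('top',A),('side',B)):
    G=C.reshape(-1,3); rel=G-np.r_[pp,.135]; h=rel@ax; rad=np.linalg.norm(rel-h[:,None]*ax,axis=1)
    K=rel[(h>.006)&(h<.038)&(rad<.03)]
    K5=rel[(rad<.012)&(h>.02)&(h<.08)]
    u1=np.cross(ax,[0,1,0]);u1/=np.linalg.norm(u1);u2=np.cross(ax,u1)
    o=least_squares(lambda p:np.hypot(K@u1-p[0],K@u2-p[1])-.0185,[0,0],loss='soft_l1',f_scale=.002)
    print(n_,'port shift',(o.x[0]*u1+o.x[1]*u2).round(4),len(K),np.abs(o.fun).mean().round(4),'tip h',np.median(K5@ax) if len(K5) else 0)
    # knob: dark points high
    V=(C[...,2]>.165)&(np.hypot(C[...,0]-(c0+Z@[-.055,-.085])[0],C[...,1]-(c0+Z@[-.055,-.085])[1])<.09)
    k=C[V]; 
    if len(k)>5:
        o=least_squares(lambda p:np.linalg.norm(k-p,axis=1)-.013,k.mean(0),loss='soft_l1',f_scale=.002); print('knob',o.x.round(4),len(k),np.abs(o.fun).mean().round(4), 'case xy',(Z.T@(o.x[:2]-c0)).round(4))
E
```

```text
panel ((712.4552001953125, -65.49241638183594), (281.3345947265625, 191.93321228027344), 74.32215881347656) 5007
rim top 1145
yaw -15.677843
port from panel [0.70248728 0.01001017] lever piv [ 0.63653201 -0.13246756]
top port shift [-0.0003 -0.0008 -0.    ] 45 0.0016 tip h 0.05115783047244326
knob [ 0.6084 -0.126   0.1918] 72 0.0018 case xy [-0.0839 -0.0864]
side port shift [ 0.0002  0.002  -0.0002] 174 0.0009 tip h 0.04975409308108257
knob [ 0.6095 -0.1215  0.189 ] 112 0.0026 case xy [-0.084  -0.0818]
```

```bash
cat >> h.py <<'E'
def st(): 
    s=ctrl.sense(); q=s['ee_rot']; return s,np.array(s['position']),Ro.from_quat(np.r_[q[1:],q[0]])
YAW=np.radians(-15.7); C30=np.radians(30)
AX=np.r_[-.5*np.cos(YAW),-.5*np.sin(YAW),np.cos(C30)]
PORT=np.r_[.7025,.0108,.135]
def go(p,xdir,zdir=None):
    s,p0,R=st(); x=np.array(xdir)/np.linalg.norm(xdir)
    z=np.r_[np.cos(YAW),np.sin(YAW),0] if zdir is None else np.array(zdir); z=z-x*(z@x); z/=np.linalg.norm(z)
    T=Ro.from_matrix(np.c_[x,np.cross(z,x),z])
    print('t',round(s['t'],2),'pos',p0.round(4),'F',s['contact_force'].round(1),'w',round(s['gripper_width'],4),'q',s['joint_pos'].round(2))
    print('twist deg (tool)',np.degrees((R.inv()*T).as_rotvec()).round(2),'shift now-frame mm',(R.inv().apply(p-p0)*1000).round(1),'shift target-frame',(T.inv().apply(p-p0)*1000).round(1))
E
python3 -m pendant '{"gripper":[0,0,0,0,0,0,0,0],"xyz":[[0,0,0],[0,0,0],[0,0,0],[0,0,0],[0,0,0],[0,0,0],[0,0,0],[0,0,0]],"twist":[[-7.6,0,0],[-7.6,0,0],[-7.6,0,0],[-7.6,0,0],[-7.6,0,0],[-7.6,0,0],[-7.6,0,0],[-7.6,0,0]]}' 30
python3 -c "
from h import *
go([.4707,.233,.20],[0,0,-1])"
```

```text
t: 1.1
position: [0.1258, -0.5353, 0.2185]
ee_rot: [0.7, 0.096, 0.701, -0.096]
contact_force: [0.2, 0.0, -0.7]
gripper_width: 0.093
t 1.1 pos [ 0.1258 -0.5353  0.2185] F [ 0.2  0.  -0.7] w 0.093 q [-1.42  0.35  1.65  0.    1.14 -1.15]
twist deg (tool) [ 0.04 -0.   -0.01] shift now-frame mm [ 18.7 832.9 124.6] shift target-frame [ 18.5 833.  124.1]
```

```bash
python3 -m pendant '{"gripper":[0,0,0,0,0,0,0,0,0,0],"xyz":[[0,20,3],[0,40,6],[0,40,6],[0,40,6],[0,40,6],[0,40,6],[0,40,6],[0,40,6],[0,40,6],[0,40,6]],"twist":[[0,0,0],[0,0,0],[0,0,0],[0,0,0],[0,0,0],[0,0,0],[0,0,0],[0,0,0],[0,0,0],[0,0,0]]}'
python3 -m pendant '{"gripper":[0,0,0,0,0,0,0,0,0,0,0],"xyz":[[0,40,6],[0,40,6],[0,40,6],[0,40,6],[0,40,6],[0,40,6],[0,40,6],[0,40,6],[0,40,6],[0,30,5],[0,0,0]],"twist":[[0,0,0],[0,0,0],[0,0,0],[0,0,0],[0,0,0],[0,0,0],[0,0,0],[0,0,0],[0,0,0],[0,0,0],[0,0,0]]}'
python3 -c "
from h import *
go([.4707,.233,.088],[0,0,-1])
a=cap('top');b=cap('side')
cv2.imwrite('pics/d.png',np.hstack([cv2.resize(a['pixels'][200:320,170:290],(400,400)),cv2.resize(b['pixels'][230:380,280:430],(400,400))])[:,:,::-1])
"
```

```text
t: 2.1
position: [0.2856, -0.1843, 0.2188]
ee_rot: [0.7, 0.098, 0.7, -0.099]
contact_force: [0.4, 0.2, 0.4]
gripper_width: 0.0929
t: 3.2
position: [0.4502, 0.1755, 0.2184]
ee_rot: [0.7, 0.098, 0.7, -0.097]
contact_force: [-1.1, -0.9, 0.7]
gripper_width: 0.0929
t 3.2 pos [0.4502 0.1755 0.2184] F [-1.1 -0.9  0.7] w 0.0929 q [0.28 0.23 1.82 0.   1.09 0.55]
twist deg (tool) [-0.13  0.01 -0.03] shift now-frame mm [130.4  60.9   4. ] shift target-frame [130.4  60.9   4.2]
```

View pics/d.png

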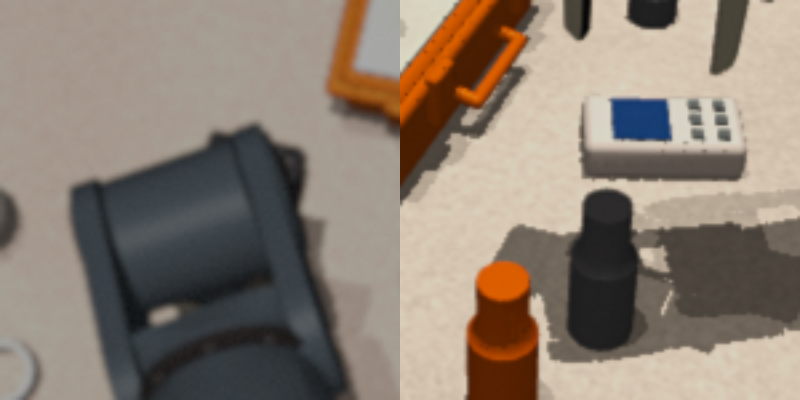

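The gripper (right picture, fingers at 575,20 and 725,50) is short of the head at (602,270), and nothing has been disturbed. I move over the head, descend and grip.

```bash
python3 -m pendant '{"gripper":[0,0,0,0,0,0,0,0],"xyz":[[0,30,2],[0,31,2],[0,0,0],[30,0,0],[40,0,0],[30,0,0],[20,0,0],[10,0,0]],"twist":[[0,0,0],[0,0,0],[0,0,0],[0,0,0],[0,0,0],[0,0,0],[0,0,0],[0,0,0]]}'
python3 -m pendant '{"gripper":[0,0.3,0.6,0.8,0.9,0.9,0.9,0.9],"xyz":[[0,0,0],[0,0,0],[0,0,0],[0,0,0],[0,0,0],[0,0,0],[0,0,0],[0,0,0]],"twist":[[0,0,0],[0,0,0],[0,0,0],[0,0,0],[0,0,0],[0,0,0],[0,0,0],[0,0,0]]}' 45
python3 -c "
from h import *
go([.4707,.233,.088],[0,0,-1])"
```

```text
t: 4.1
position: [0.4689, 0.2289, 0.0872]
ee_rot: [0.699, 0.098, 0.701, -0.099]
contact_force: [0.5, -0.2, 0.6]
gripper_width: 0.093
t: 4.9
position: [0.4699, 0.2305, 0.0886]
ee_rot: [0.7, 0.098, 0.7, -0.098]
contact_force: [-0.3, -0.1, -0.4]
gripper_width: 0.0413
t 4.9 pos [0.4699 0.2305 0.0886] F [-0.3 -0.1 -0.4] w 0.0413 q [ 0.37  0.48  1.83 -0.    0.83  0.65]
twist deg (tool) [-0.27  0.    0.  ] shift now-frame mm [0.6 2.6 0.1] shift target-frame [0.6 2.6 0.1]
```

```bash
python3 -m pendant '{"gripper":[0.9,0.9,0.9,0.9,0.9,0.9,0.9,0.9,0.9,0.9,0.9,0.9],"xyz":[[0,0,0],[0,0,0],[0,0,0],[-10,0,0],[-20,0,0],[-30,0,0],[-40,0,0],[-40,0,0],[-40,0,0],[-30,0,0],[-20,0,0],[0,0,0]],"twist":[[0,0,0],[0,0,0],[0,0,0],[0,0,0],[0,0,0],[0,0,0],[0,0,0],[0,0,0],[0,0,0],[0,0,0],[0,0,0],[0,0,0]]}' 45
python3 -c "
from h import *
go(PORT+AX*(.168),-AX)"
```

```text
t: 6.1
position: [0.4706, 0.2307, 0.3217]
ee_rot: [0.702, 0.099, 0.699, -0.097]
contact_force: [-0.8, -0.1, -2.0]
gripper_width: 0.0346
t 6.1 pos [0.4706 0.2307 0.3217] F [-0.8 -0.1 -2. ] w 0.0346 q [ 0.37  0.21  1.58 -0.    1.34  0.65]
twist deg (tool) [ -0.32 -29.77  -0.1 ] shift now-frame mm [  41.6 -148.1  199.3] shift target-frame [ 135.1 -149.   151.5]
```

```bash
python3 -m pendant '{"gripper":[0.9,0.9,0.9,0.9,0.9,0.9,0.9,0.9,0.9,0.9,0.9,0.9],"xyz":[[0,-10,15],[0,-20,30],[0,-28,36],[0,-30,40],[0,-30,40],[0,-20,26],[0,-10,12],[0,0,0],[0,0,0],[0,0,0],[0,0,0],[0,0,0]],"twist":[[0,0,0],[0,0,0],[0,0,0],[0,0,0],[0,0,0],[0,0,0],[0,0,0],[0,-7.4,0],[0,-7.4,0],[0,-7.4,0],[0,-7.4,0],[0,0,0]]}' 45
python3 -c "
from h import *
go(PORT+AX*(.168),-AX)"
```

```text
t: 7.3
position: [0.6175, 0.0348, 0.3165]
ee_rot: [0.855, 0.069, 0.499, -0.119]
contact_force: [-0.5, 0.4, -2.2]
gripper_width: 0.035
t 7.3 pos [0.6175 0.0348 0.3165] F [-0.5  0.4 -2.2] w 0.035 q [ 0.05  0.18  1.72 -0.23  0.76  0.46]
twist deg (tool) [-0.12 -0.52  0.12] shift now-frame mm [ 33.4  -0.  -13.9] shift target-frame [ 33.3  -0.1 -14.2]
```

```bash
python3 -m pendant '{"gripper":[0.9,0.9,0.9],"xyz":[[10,0,-7],[13,0,-7],[0,0,0]],"twist":[[0,-0.5,0],[0,0,0],[0,0,0]]}' 45
cat > rel.py <<'E'
from h import *
from scipy.optimize import least_squares
import sys
go(PORT+AX*(.168),-AX)
s,p0,R=st(); x=R.apply([1,0,0]); o0=p0+x*.088
u1=R.apply([0,1,0]);u2=R.apply([0,0,1])
for n in('side','top'):
    c=cap(n); G=cloud(c).reshape(-1,3)
    res={}
    for nm,org,lo,hi,r in(('head',o0,-.068,-.006,.025),('port',PORT,-.038,-.006,.0185)):
        rel=G-org; h=rel@x; rad=np.linalg.norm(rel-h[:,None]*x,axis=1)
        K=rel[(h>lo)&(h<hi)&(rad<r+.010)]; 
        if len(K)<15: print(n,nm,'few',len(K)); continue
        hm=(lo+hi)/2
        f=lambda p:np.hypot(K@u1-p[0]-p[2]*(K@x-hm),K@u2-p[1]-p[3]*(K@x-hm))-r
        o=least_squares(f,[0,0,0,0],loss='soft_l1',f_scale=.0015)
        print(n,nm,'tool y,z mm',(o.x[:2]*1000).round(1),'tilt deg',np.degrees(o.x[2:]).round(1),len(K),'res',(np.abs(o.fun).mean()*1000).round(2))
        res[nm]=org+u1*(o.x[0]+o.x[2]*(-hm))+u2*(o.x[1]+o.x[3]*(-hm))   # axis point at h=0
    if len(res)==2: d=res['port']-res['head']; print(n,'head->port shift tool y,z mm',d@u1*1000,d@u2*1000,'along x',d@x*1000)
    if n=='side': b=c
    else: a=c
cv2.imwrite('pics/'+sys.argv[1],np.hstack([cv2.resize(a['pixels'][140:260,240:360],(400,400)),cv2.resize(b['pixels'][110:290,190:370],(400,400))])[:,:,::-1])
E
python3 rel.py e.png
```

```text
t: 7.6
position: [0.619, 0.0338, 0.2894]
ee_rot: [0.856, 0.069, 0.497, -0.121]
contact_force: [-0.4, 1.1, -2.5]
gripper_width: 0.035
t 7.6 pos [0.619  0.0338 0.2894] F [-0.4  1.1 -2.5] w 0.035 q [ 0.05  0.21  1.75 -0.25  0.7   0.49]
twist deg (tool) [-0.22 -0.28  0.21] shift now-frame mm [ 9.   0.5 -2.2] shift target-frame [ 9.   0.5 -2.2]
side head tool y,z mm [4.6 0. ] tilt deg [-0.4 -0.5] 545 res 0.9
side port tool y,z mm [ 1.2 -0.4] tilt deg [0.1 1.5] 168 res 0.93
side head->port shift tool y,z mm -1.9236565470898241 -0.8775951926231881 along x 89.03443014901555
top head tool y,z mm [1.3 1.5] tilt deg [-0.  -0.6] 27 res 0.38
top port few 14
```

View pics/e.png

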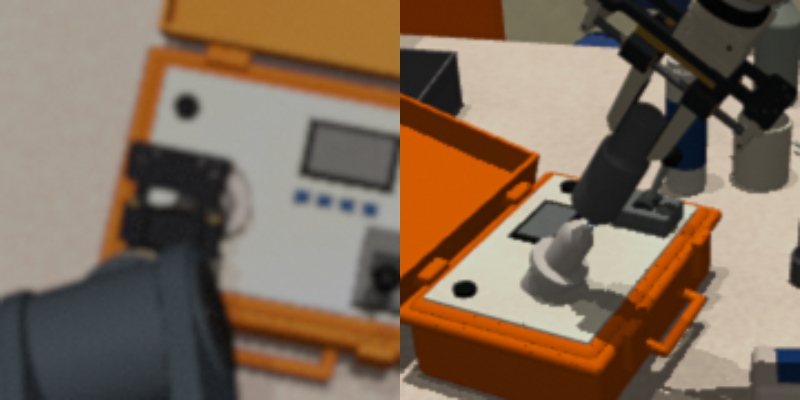

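The head (right picture, 615,180) is lined up above the spigot (570,245), about 39 mm clear. It needs roughly -2 mm in both tool y and z. I start inserting in steps and check the forces.

```bash
python3 -m pendant '{"gripper":[0.9,0.9,0.9,0.9,0.9,0.9],"xyz":[[0,-2,-2],[15,0,0],[15,0,0],[10,0,0],[8,0,0],[0,0,0]],"twist":[[0,-0.3,0],[0,0,0],[0,0,0],[0,0,0],[0,0,0],[0,0,0]]}' 45
python3 -c "
from h import *
go(PORT+AX*(.088),-AX); s,p,R=st(); print('Ftool',R.inv().apply(s['contact_force']).round(1),s['torque'].round(2))"
```

```text
t: 8.3
position: [0.6409, 0.0252, 0.2476]
ee_rot: [0.859, 0.069, 0.493, -0.121]
contact_force: [-0.4, 0.3, -3.0]
gripper_width: 0.0346
t 8.3 pos [0.6409 0.0252 0.2476] F [-0.4  0.3 -3. ] w 0.0346 q [ 0.03  0.29  1.76 -0.28  0.6   0.5 ]
twist deg (tool) [-0.23  0.26  0.19] shift now-frame mm [41.1  2.9 -1.7] shift target-frame [41.1  2.8 -1.5]
Ftool [ 2.3  0.2 -2. ] [ 0.14  0.58 -0.01]
```

```bash
python3 -m pendant '{"gripper":[0.9,0.9,0.9,0.9,0.9],"xyz":[[3,0,-1],[3,0,0],[3,0,0],[3,0,0],[0,0,0]],"twist":[[0,0,0],[0,0,0],[0,0,0],[0,0,0],[0,0,0]]}' 45
python3 -c "
from h import *
go(PORT+AX*(.088),-AX); s,p,R=st(); print('Ftool',R.inv().apply(s['contact_force']).round(1),s['torque'].round(2))"
```

```text
t: 8.8
position: [0.6459, 0.024, 0.2379]
ee_rot: [0.859, 0.069, 0.492, -0.121]
contact_force: [-1.3, 0.1, -5.3]
gripper_width: 0.0349
t 8.8 pos [0.6459 0.024  0.2379] F [-1.3  0.1 -5.3] w 0.0349 q [ 0.03  0.31  1.76 -0.29  0.58  0.51]
twist deg (tool) [-0.23  0.36  0.16] shift now-frame mm [30.1  2.7 -1.4] shift target-frame [30.2  2.6 -1.2]
Ftool [ 3.9 -0.3 -3.8] [ 0.01  1.08 -0.16]
```

```bash
python3 -m pendant '{"gripper":[0.9,0.9,0.9,0.9,0.9],"xyz":[[2,0,-1],[3,0,0],[3,0,0],[2,0,0],[0,0,0]],"twist":[[0,0,0],[0,0,0],[0,0,0],[0,0,0],[0,0,0]]}' 45
python3 -c "
from h import *
go(PORT+AX*(.088),-AX); s,p,R=st(); print('Ftool',R.inv().apply(s['contact_force']).round(1),s['torque'].round(2))"
```

```text
t: 9.3
position: [0.6502, 0.0229, 0.2291]
ee_rot: [0.859, 0.069, 0.492, -0.121]
contact_force: [0.6, -0.9, -2.9]
gripper_width: 0.0348
t 9.3 pos [0.6502 0.0229 0.2291] F [ 0.6 -0.9 -2.9] w 0.0348 q [ 0.03  0.33  1.76 -0.29  0.56  0.52]
twist deg (tool) [-0.24  0.4   0.13] shift now-frame mm [20.3  2.6 -0.8] shift target-frame [20.3  2.5 -0.7]
Ftool [ 3.  -0.7 -0.8] [-0.05  0.56 -0.07]
```

Going on freely, with 20 mm left.

```bash
python3 -m pendant '{"gripper":[0.9,0.9,0.9,0.9,0.9,0.9],"xyz":[[3,0,0],[3,0,0],[3,0,0],[3,0,0],[3,0,0],[0,0,0]],"twist":[[0,0.3,0],[0,0,0],[0,0,0],[0,0,0],[0,0,0],[0,0,0]]}' 45
python3 -c "
from h import *
go(PORT+AX*(.088),-AX); s,p,R=st(); print('Ftool',R.inv().apply(s['contact_force']).round(1),s['torque'].round(2))"
```

```text
t: 9.9
position: [0.6573, 0.0208, 0.2159]
ee_rot: [0.858, 0.069, 0.495, -0.12]
contact_force: [0.1, -0.2, -2.4]
gripper_width: 0.0348
t 9.9 pos [0.6573 0.0208 0.2159] F [ 0.1 -0.2 -2.4] w 0.0348 q [ 0.02  0.36  1.75 -0.29  0.55  0.52]
twist deg (tool) [-0.24  0.08  0.14] shift now-frame mm [ 5.1  2.6 -0.5] shift target-frame [ 5.1  2.6 -0.4]
Ftool [ 2.1 -0.1 -1.1] [0.07 0.39 0.04]
```

```bash
python3 -m pendant '{"gripper":[0.9,0.9,0.9,0.9,0.9],"xyz":[[2,0,0],[2,0,0],[2,0,0],[2,0,0],[0,0,0]],"twist":[[0,0,0],[0,0,0],[0,0,0],[0,0,0],[0,0,0]]}' 45
python3 -c "
from h import *
go(PORT+AX*(.088),-AX); s,p,R=st(); print('Ftool',R.inv().apply(s['contact_force']).round(1),s['torque'].round(2))"
```

```text
t: 10.4
position: [0.6599, 0.0203, 0.2124]
ee_rot: [0.858, 0.069, 0.494, -0.121]
contact_force: [-37.6, 6.4, 34.4]
gripper_width: 0.0348
t 10.4 pos [0.6599 0.0203 0.2124] F [-37.6   6.4  34.4] w 0.0348 q [ 0.02  0.36  1.75 -0.29  0.54  0.52]
twist deg (tool) [-0.25  0.1   0.16] shift now-frame mm [ 0.8  2.4 -0.9] shift target-frame [ 0.8  2.4 -0.9]
Ftool [-48.8  -4.2 -15.5] [ 0.38  3.51 -0.18]
```

The axial stop came at 49 N, within 1 mm of the predicted home position. I relieve the push, check, and then open.

```bash
python3 -m pendant '{"gripper":[0.9,0.9],"xyz":[[-3,0,0],[0,0,0]],"twist":[[0,0,0],[0,0,0]]}' 45
python3 -m pendant '{"gripper":[0.5,0.2,0,0,0,0,0],"xyz":[[0,0,0],[0,0,0],[0,0,0],[0,0,0],[0,0,0],[0,0,0],[0,0,0]],"twist":[[0,0,0],[0,0,0],[0,0,0],[0,0,0],[0,0,0],[0,0,0],[0,0,0]]}'
python3 -m pendant '{"gripper":[0,0,0,0,0,0],"xyz":[[-10,0,0],[-20,0,0],[-30,0,0],[-40,0,0],[-40,0,0],[0,0,0]],"twist":[[0,0,0],[0,0,0],[0,0,0],[0,0,0],[0,0,0],[0,0,0]]}'
python3 - <<'E'
from h import *
from scipy.optimize import least_squares
b=cap('side');a=cap('top')
for n,c in(('side',b),('top',a)):
    rel=cloud(c).reshape(-1,3)-PORT; h=rel@AX; rad=np.linalg.norm(rel-h[:,None]*AX,axis=1)
    T=h[(rad<.013)&(h>.08)&(h<.2)]; print(n,'top of head above shoulder mm',np.median(T)*1000 if len(T) else None,len(T), 'max',h[(rad<.02)&(h<.15)].max())
cv2.imwrite('pics/f.png',np.hstack([cv2.resize(a['pixels'][140:260,270:390],(400,400)),cv2.resize(b['pixels'][110:290,190:370],(400,400))])[:,:,::-1])
go([0.6,-.12,.3],[0,0,-1])
E
```

```text
t: 10.6
position: [0.6595, 0.0202, 0.2125]
ee_rot: [0.858, 0.069, 0.494, -0.12]
contact_force: [-1.4, 0.3, -1.4]
gripper_width: 0.0349
t: 11.3
position: [0.6597, 0.0201, 0.2121]
ee_rot: [0.858, 0.069, 0.494, -0.12]
contact_force: [-0.9, -0.5, -0.4]
gripper_width: 0.0861
t: 11.9
position: [0.5921, 0.0402, 0.3393]
ee_rot: [0.86, 0.07, 0.491, -0.12]
contact_force: [1.4, -0.2, -0.3]
gripper_width: 0.0928
side top of head above shoulder mm 126.57435158922223 77 max 0.12947339451682974
top top of head above shoulder mm 125.231516396241 7 max 0.13188380150710688
t 12.0 pos [0.592  0.0396 0.3342] F [0.1 0.3 0.9] w 0.0928 q [ 0.07  0.12  1.76 -0.24  0.78  0.48]
twist deg (tool) [-2.60e-01  3.02e+01  3.00e-02] shift now-frame mm [  55.4 -151.3   27.4] shift target-frame [  34.2 -151.5   50.9]
```

View pics/f.png

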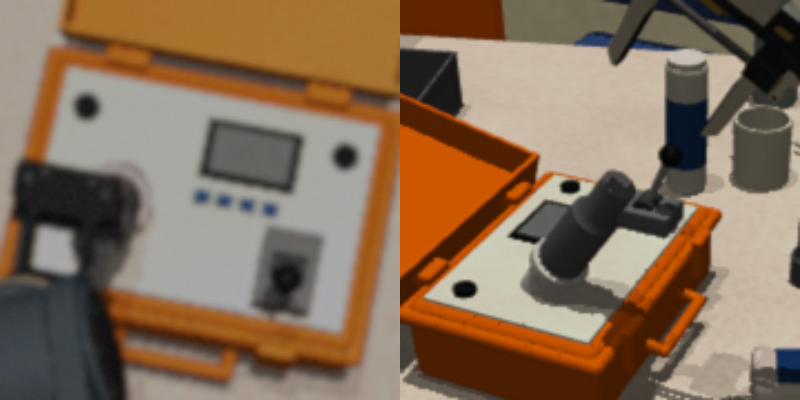

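The head is seated: the top view shows its end at 125.2 mm above the shoulder and the side view 126.6 mm. Now the lever, whose knob is at (285,278) in the left picture and (670,155) in the right.

```bash
python3 -m pendant '{"gripper":[0.5,1,1,1,1,1,1,1,1,1,1,1],"xyz":[[-10,-20,0],[0,-40,0],[0,-40,0],[0,-30,0],[0,-15,0],[0,0,0],[0,0,0],[0,0,0],[0,0,0],[0,0,0],[0,0,0],[0,0,0]],"twist":[[0,0,0],[0,0,0],[0,0,0],[0,0,0],[0,0,0],[0,7.5,0],[0,7.5,0],[0,7.5,0],[0,7.5,0],[0,0,0],[0,0,0],[0,0,0]]}' 20
python3 -c "
from h import *
go([.555,-.1085,.172],[0,0,-1])"
```

```text
t: 13.2
position: [0.547, -0.0985, 0.3413]
ee_rot: [0.701, 0.098, 0.699, -0.098]
contact_force: [0.1, 0.7, 0.6]
gripper_width: 0.0025
t 13.2 pos [ 0.547  -0.0985  0.3413] F [0.1 0.7 0.6] w 0.0025 q [-0.26  0.26  1.47 -0.    1.41  0.02]
twist deg (tool) [-0.28  0.2  -0.  ] shift now-frame mm [169.3  -7.5   9.8] shift target-frame [169.3  -7.5  10.4]
```

```bash
python3 -m pendant '{"gripper":[1,1,1,1,1,1,1,1,1],"xyz":[[15,-3,0],[35,-4,0],[40,0,0],[40,0,0],[25,0,0],[13,0,0],[0,0,10],[0,0,10],[0,0,0]],"twist":[[0,0,0],[0,0,0],[0,0,0],[0,0,0],[0,0,0],[0,0,0],[0,0,0],[0,0,0],[0,0,0]]}'
python3 -m pendant '{"gripper":[1,1,1,1,1,1,1],"xyz":[[0,0,8],[0,0,8],[0,0,8],[0,0,8],[0,0,8],[0,0,8],[0,0,0]],"twist":[[0,0,0],[0,0,0],[0,0,0],[0,0,0],[0,0,0],[0,0,0],[0,0,0]]}'
python3 - <<'E'
from h import *
go([.6412,-.1328,.172],[0,0,-1])
a=cap('top');b=cap('side')
cv2.imwrite('pics/g.png',np.hstack([cv2.resize(a['pixels'][140:260,270:390],(400,400)),cv2.resize(b['pixels'][110:290,190:370],(400,400))])[:,:,::-1])
E
```

```text
t: 14.1
position: [0.5671, -0.1115, 0.1755]
ee_rot: [0.702, 0.098, 0.698, -0.099]
contact_force: [-0.4, -0.3, -0.6]
gripper_width: 0.0006
t: 14.8
position: [0.6121, -0.1244, 0.1737]
ee_rot: [0.701, 0.098, 0.699, -0.098]
contact_force: [0.7, 0.4, -0.1]
gripper_width: 0.0004
t 14.8 pos [ 0.6121 -0.1244  0.1737] F [ 0.7  0.4 -0.1] w 0.0004 q [-0.28  0.53  1.49  0.    1.12  0.  ]
twist deg (tool) [-0.28  0.12 -0.  ] shift now-frame mm [ 1.8 -0.  30.3] shift target-frame [ 1.7 -0.2 30.3]
```

View pics/g.png

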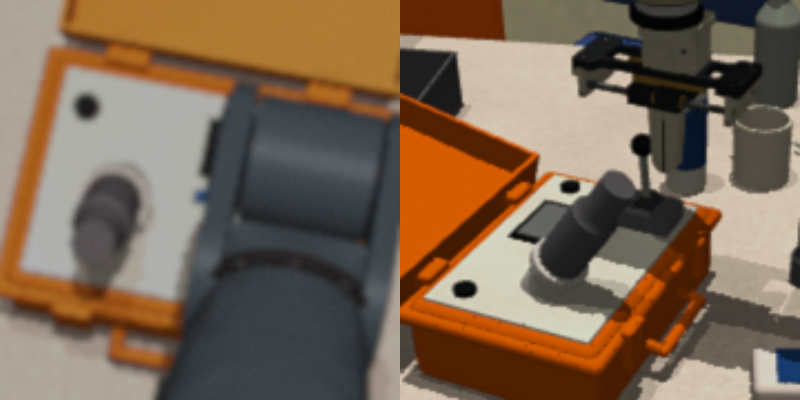

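The finger at (665,140) in the right picture has pushed the knob (642,145) to about upright. I keep pushing until it stops.

```bash
python3 -m pendant '{"gripper":[1,1,1,1,1],"xyz":[[0,0,8],[0,0,8],[0,0,7],[0,0,5],[0,0,0]],"twist":[[0,0,0],[0,0,0],[0,0,0],[0,0,0],[0,0,0]]}'
python3 -m pendant '{"gripper":[1,1,1],"xyz":[[0,0,3],[0,0,2],[0,0,0]],"twist":[[0,0,0],[0,0,0],[0,0,0]]}'
python3 -c "
from h import *
go([.6412,-.1328,.172],[0,0,-1])
b=cap('side');C=cloud(b)
k=C[(C[...,2]>.178)&(C[...,2]<.21)&(np.hypot(C[...,0]-.67,C[...,1]+.142)<.025)]; print(len(k),k.mean(0) if len(k) else 0)
"
```

```text
t: 15.4
position: [0.6387, -0.132, 0.1738]
ee_rot: [0.701, 0.098, 0.7, -0.098]
contact_force: [0.9, 0.2, -0.5]
gripper_width: 0.0006
t: 15.7
position: [0.6431, -0.1332, 0.174]
ee_rot: [0.701, 0.098, 0.7, -0.098]
contact_force: [-0.8, 0.0, -0.2]
gripper_width: 0.0004
t 15.7 pos [ 0.6431 -0.1332  0.174 ] F [-0.8  0.  -0.2] w 0.0004 q [-0.28  0.59  1.4  -0.    1.16  0.  ]
twist deg (tool) [-0.27  0.11  0.  ] shift now-frame mm [ 2.  -0.1 -1.9] shift target-frame [ 2.  -0.1 -1.9]
114 [ 0.66618493 -0.12998903  0.19307552]
```

```bash
python3 -m pendant '{"gripper":[1,1,1],"xyz":[[0,0,2],[0,0,2],[0,0,0]],"twist":[[0,0,0],[0,0,0],[0,0,0]]}'
python3 -m pendant '{"gripper":[1,1],"xyz":[[0,0,2],[0,0,0]],"twist":[[0,0,0],[0,0,0]]}'
```

```text
t: 16.05
position: [0.644, -0.1334, 0.1739]
ee_rot: [0.698, 0.098, 0.702, -0.098]
contact_force: [-18.7, 5.2, 9.4]
gripper_width: 0.0007
t: 16.25
position: [0.6442, -0.1335, 0.1738]
ee_rot: [0.696, 0.099, 0.704, -0.098]
contact_force: [-28.8, 7.2, 15.3]
gripper_width: 0.0008
```

At the stop. I back off, lift clear and check.

```bash
python3 -m pendant '{"gripper":[1,1,1,1,1,1,1,1,1,1],"xyz":[[0,0,-6],[0,0,-15],[0,0,-30],[0,0,-40],[-10,0,-30],[-30,0,-20],[-40,0,0],[-40,0,0],[-30,0,0],[0,0,0]],"twist":[[0,0,0],[0,0,0],[0,0,0],[0,0,0],[0,0,0],[0,0,0],[0,0,0],[0,0,0],[0,0,0],[0,0,0]]}'
python3 - <<'E'
from h import *
from scipy.optimize import least_squares
a=cap('top');b=cap('side')
for n,c in(('side',b),('top',a)):
    C=cloud(c); rel=C.reshape(-1,3)-PORT; h=rel@AX; rad=np.linalg.norm(rel-h[:,None]*AX,axis=1)
    T=h[(rad<.013)&(h>.08)&(h<.2)]; print(n,'head top mm',np.median(T)*1000 if len(T) else None,len(T))
    k=C[(C[...,2]>.178)&(C[...,2]<.21)&(np.hypot(C[...,0]-.67,C[...,1]+.138)<.03)]
    if len(k)>8:
        o=least_squares(lambda p:np.linalg.norm(k-p,axis=1)-.013,k.mean(0),loss='soft_l1',f_scale=.002); print('knob',o.x.round(4),len(k))
        d=o.x[:2]-[.7125,-.0655]; print(' case x',d@[np.cos(YAW),np.sin(YAW)])
cv2.imwrite('pics/i.png',np.hstack([cv2.resize(a['pixels'][140:340,140:500],(400,222)),cv2.resize(b['pixels'],(400,222))])[:,:,::-1])
cv2.imwrite('pics/i.png',np.vstack([a['pixels'][160:320,140:500].repeat(2,0).repeat(2,1)[:, :640][:240],b['pixels'][110:460,:]])[:,:,::-1])
print(st()[0]['contact_force'],st()[1])
E
```

```text
t: 17.25
position: [0.5143, -0.0963, 0.3282]
ee_rot: [0.704, 0.098, 0.697, -0.099]
contact_force: [-0.4, -0.9, -0.2]
gripper_width: 0.0004
side head top mm 126.72418939512 79
knob [ 0.6712 -0.1398  0.1883] 86
 case x -0.01971279488468656
top head top mm 125.87603872274406 97
[-0.48475399 -0.24296548 -0.12807813] [ 0.51294266 -0.09596531  0.32390809]
```

View pics/i.png

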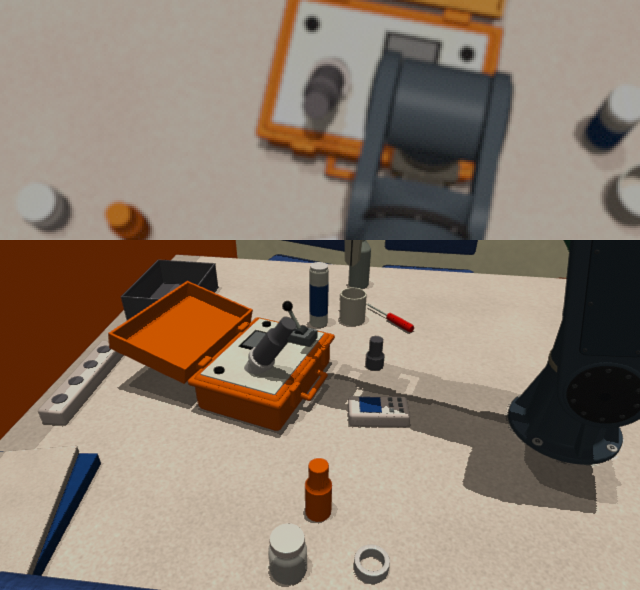

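The head is home at (275,345), the lever leans towards the lid with its knob at (287,306), the other things are where they were, and the robot is clear.

```bash
python3 -c "
from cell import ctrl
print(ctrl.close_job())"
```

```text
the job is handed in; nothing more can be done
None
```

I pushed the tall grey head onto the leaning port until it stopped, then threw the pump lever over to on and handed the job in at about 17.4 s.

- **Head:** the push stopped firmly at about 49 N, within 1 mm of where I expected home to be. Afterwards its closed end measured 125.9 mm (top view) and 126.7 mm (side view) above the shoulder, against the nominal 125 mm.
- **Lever:** I pushed it until it stopped, at about 30 N sideways. The knob then sat at case x −19.7 mm, where fully on should be about −20 mm. Only the side view could measure this, because the arm hid the lever from the top camera.
- **Everything else:** the short head and the other things looked undisturbed in the last picture. The robot ended clear, with no contact force.
- **Disagreements:** the two cameras differed by 2–4 mm in y when I first located the head and the knob. I averaged them and corrected the insertion by the measured forces. No check failed.

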